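Fill the empty cells of the covered sample crate

TASK

Two of the four cells of the grey sample crate are still empty, but sprung flaps hide which, so they can only be found by feeling down through the flaps. Put the two jars from the bench upright into them, one in each, and push each jar right down until it stands on the crate's floor and the flaps close above it. Leave the bottles and the beaker standing where they are.

Things in the scene. Friction and masses are not known exactly. Their poses are not given: they have to be found in the camera images.
- crate: Grey plastic crate fixed to the bench (it cannot move), 126 mm along its x, 126 along its y, 92 high. Origin: centre of its underside, z up. Its top is a grid of 2 x 2 square cells, 54 mm inside, 6 mm walls between: cell centres at x = -30 or +30 mm and y = -30 or +30 mm in this frame.
- crate_top (a point): Centre of the crate's top face, 92 mm above its underside. Each cell is closed flush with the top by two black flaps 25 mm long, hinged on the cell's two walls across the crate's x and meeting in the middle. They give way downward against a weak spring (about 2 N in all) and spring shut again; they may grip a jar lightly when it is part-way in, until its cap is pressed.
- crate_floor (a point): Centre of the crate at the height of the cells' floor, 6 mm above its underside. In two cells, differently each time, a jar like the two on the bench already stands on this floor, its top 34 mm below the crate's top: a closed gripper pushed down through the middle of the flaps meets it there. In the other two there is nothing down to the floor; feeling 40 mm deep tells.
- jar_a_mid (a point): Sample jar to be put away: plain cylinder 42 mm in diameter and 52 mm high, white body with a grey screw cap of the same diameter, about 60 to 130 g, standing upright loose on the bench. This point is its centre, 26 mm above its underside; z is its axis.
- jar_b_mid (a point): Sample jar to be put away: plain cylinder 42 mm in diameter and 52 mm high, white body with a grey screw cap of the same diameter, about 60 to 130 g, standing upright loose on the bench. This point is its centre, 26 mm above its underside; z is its axis. Same as the other jar; either may go into either empty cell.
- wash_bottle: Bystander: white wash bottle with a bent spout, 68 mm in diameter, 208 mm high over the spout, loose. Origin at the centre of its underside.
- beaker: Bystander: glass beaker, 72 mm in diameter, 95 mm high, loose. Origin at the centre of its underside.
- reagent: Bystander: amber glass bottle with a black cap, 56 mm in diameter, 120 mm high, loose. Origin at the centre of its underside.
There are look-alikes about, which are no part of the job. Leave any orange, turquoise or yellow look-alike of the part that bears jar_b_mid alone.

How it is judged:
At the end, for the whole second after the job is handed in: Both jars stand upright (within about 8 degrees) and at rest on the floor of cells of the crate, below the flaps: each centre 25 to 37 mm above the crate's underside (32 mm when home), within the crate's outline (z of jar_a_mid in the frame of crate between 0.025 and 0.037 m and x of jar_a_mid in the frame of crate between -0.06 and 0.06 m and y of jar_a_mid in the frame of crate between -0.06 and 0.06 m and angle between each of jar_a_mid, jar_b_mid's own z axis and vertical below 0.15 rad and linear speed of each of jar_a, jar_b below 0.02 m/s and z of jar_b_mid in the frame of crate between 0.025 and 0.037 m and x of jar_b_mid in the frame of crate between -0.06 and 0.06 m and y of jar_b_mid in the frame of crate between -0.06 and 0.06 m); the robot touches nothing.
It fails at once if a bottle or the beaker is moved more than 3 cm or tipped over (distance of any of wash_bottle, beaker, reagent from where it was at the start of the episode above 0.03 m or angle between any of wash_bottle, beaker, reagent's own z axis and vertical above 0.5 rad).
It also fails if it takes over 72 s, if anything falls off the work surface, if the arm or the gripper's body presses on something with over 40 N, if the wrist force passes 120 N, or if a joint passes its speed limit or range.

ROBOT

A 6-joint arm with a two-finger parallel gripper is mounted at the origin on the work surface. World frame = base frame: x ahead of the robot, y to its left, z up, the work surface at z = 0. Lengths are in m, angles in rad, forces in N, time in s.
With the tool pointing down it reaches from about 0.375 to 0.975 m from the base axis. Payload 3.8 kg.
Tool frame: the origin (TCP) lies midway between the tips of the shut fingers; the grasp point (between the pads) lies 19 mm behind it; z points along the fingers, y is the line along which they close (so a half turn about z gives the same grasp; the last joint's range is limited). The gripper opens to 85 mm and grips with 20 to 120 N. Pads are 22 mm wide; open, the fingers measure 114 mm over their backs; the gripper's body (76 mm by 85 mm) begins 54 mm behind the grasp point. The pads swing forward as they close: fully open they stand 13 mm farther back than shut.
Start: joints at [-0.037, 0.264, 1.604, -0, 1.274, -0.037], TCP at [0.675, -0, 0.231] pointing down, gripper open.
Joint ranges: [-2.63, 2.63], [-0.94, 2.18], [0.31, 2.57], [-1.31, 4.45], [0, 2.66], [-2.55, 2.55]. Speed limits (rad/s): [2.57, 2.57, 3.14, 3.14, 3.14, 3.14].

INTERFACE

Orientations are given as a rotation vector (axis times angle).
In Python, from workcell import bot, imaging gives the robot as it stands.
- The arm moves only by the tool step_arm, never from a script. Its argument "series" is a list of rows, each an object of numbers: "grip": the closure, from -1 (fully open) to 1 (shut); "x", "y", "z": the shift along the tool's x, y, z normalised to -1 to 1, where 1 is 500 mm; "ax", "ay", "az": the turn, a rotation vector about the tool's x, y, z normalised to -1 to 1, where 1 is 30 degrees. A call has 1 to 12 rows; each row is the pose to reach, as a shift and turn from the pose commanded when the call began, along the tool's axes at that moment; what a row does not reach only later rows make up. A row lasts 1/10 s, in which the tool goes at most 50 mm and 8.59 degrees, less where a joint would pass 70% of its speed; a pose out of reach is approached as far as the arm can. A call with a number of a shift or a turn outside -1 to 1 is refused whole. A call with a gripper value outside its range is refused whole. The fingers move at their own pace and stop on an object; "force" is the grip in N (left out, the last holds). Time passes only in rows, so rows that repeat a pose let the fingers close. It gives the time, the measured TCP pose, the force, the opening and the grip force at its end, in the units of the state.
- bot.read_state(): the state, without advancing time (a new reading comes with each control period).
- imaging.read_camera(name): name is "scene" or "side" or "wrist"; returns a dict with "img" (480x640x3 uint8, red, green, blue), "fx", "fy", "cx", "cy" (pixels), "R" (3x3) and "t" (3): a world point X has camera coordinates R X + t. Camera axes: x right, y down, z forward; pixel columns grow to the right and rows downward; lengths in m; the calibration is good to about 2 mm. A picture is of the moment at which its call begins. There is no depth.
- bot.finish_job(): hands the job in; it is judged then, once.
The state is a dict: "time": time; "q": joint angles; "joint_vel": joint speeds; "joint_torque": joint torques, N m; "tool_pos": TCP position; "tcp_rot": TCP orientation; "wrist_force": force on the tool from outside, world axes, zero at the start; "torque": the same for the moment, N m; "width": opening from 0.0 (shut) to 1.0 (fully open); "grip_force": force on a finger pad.
Only numpy, scipy, OpenCV 4.12 (cv2) and the standard library are available. Lean on these libraries where they do the work, as an engineer would, in place of code of your own. Each camera call takes 0.05 s, during which the arm holds its last target. There are 200 camera calls.

## Working session

There is one attempt and no reset: what is moved stays moved. The work goes in short steps, Python scripts to look and compute and a tool call to move; the robot and the scene stay as the last step left them, time stands still between calls to the robot, and variables do not carry over. Pictures are saved under pics/ and viewed, at most 10 in all, crops included, and the job is handed in when it is done.

Besides the shell and the picture viewer there is one more tool, called after "Call:" as a command line: name --argument value ..., lists and objects as JSON in quotes. step_arm: Moves the arm, as the interface text tells. Scaled input: -1 to 1 covers 500 mm each way for a shift and 30 degrees each way for a turn. Its arguments: {"type":"object","properties":{"series":{"type":"array","items":{"type":"object","properties":{"grip":{"type":"number"},"x":{"type":"number","minimum":-1,"maximum":1},"y":{"type":"number","minimum":-1,"maximum":1},"z":{"type":"number","minimum":-1,"maximum":1},"ax":{"type":"number","minimum":-1,"maximum":1},"ay":{"type":"number","minimum":-1,"maximum":1},"az":{"type":"number","minimum":-1,"maximum":1}}}},"force":{"type":"number"}},"required":["series"]}

```bash
mkdir -p pics; python3 - <<'E'
from workcell import bot, imaging
import cv2, pickle
d={}
for n in("scene","side","wrist"):
    c=imaging.read_camera(n); d[n]=c; cv2.imwrite(f"pics/{n}0.png",c["img"][:,:,::-1])
pickle.dump(d,open("c0.pkl","wb"))
s=bot.read_state(); print(s)
E
```

```text
{'time': 0.15, 'q': array([-3.68969749e-02,  2.64579357e-01,  1.60509436e+00, -3.72947907e-05,
        1.27370130e+00, -3.69178793e-02]), 'joint_vel': array([-1.21336063e-03, -1.04430999e-03, -3.57744750e-03,  5.95287105e-04,
        4.21725060e-05,  5.19071677e-04]), 'joint_torque': array([-4.44535381e-04, -5.15905774e+01, -3.67958951e+01, -2.06692371e-04,
        8.09489022e-03,  2.50629785e-05]), 'tool_pos': array([6.74416110e-01, 9.33844765e-06, 2.30230140e-01]), 'tcp_rot': array([-2.22049937e+00, -2.22057011e+00,  1.94554855e-03]), 'wrist_force': array([-0.1715865 , -0.09472709, -0.14070315]), 'torque': array([-0.05674145,  0.01201957,  0.01900319]), 'grip_force': 0.0, 'width': 1.0004779063747642}
```

View pics/scene0.png

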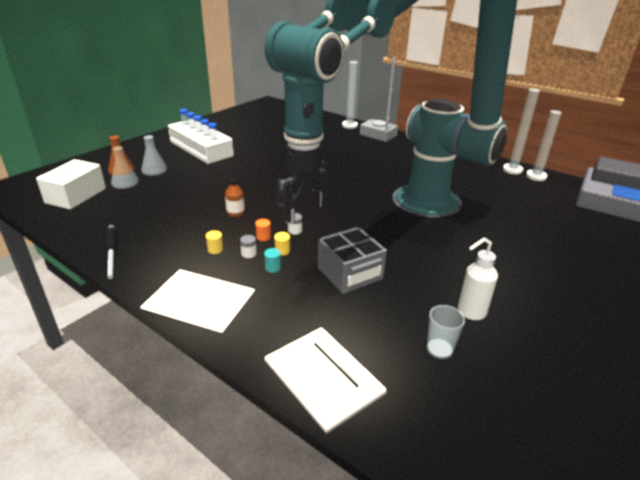

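View pics/side0.png

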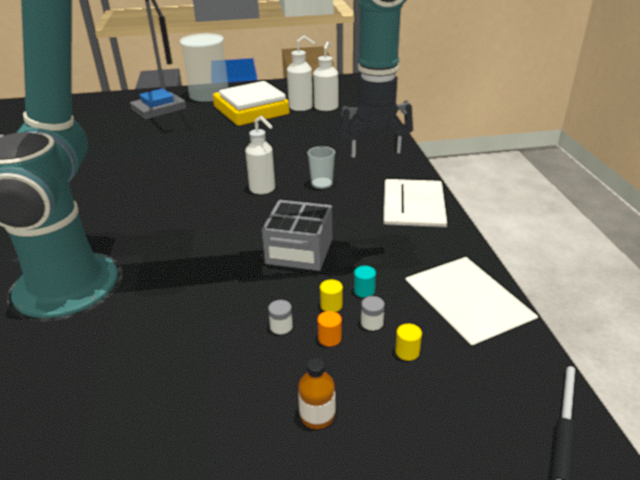

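Scene: the grey-capped white jars are at (248,246) and (295,224) in the scene view, and (372,313) and (281,317) in the side view. Look-alikes in the side view are yellow (331,295) and (409,342), orange (330,328) and turquoise (365,281). I choose the white ones with grey caps. The crate is at (298,235) side, beaker (321,167), wash bottle (260,162), reagent (317,395).

```bash
cat > h.py <<'E'
import numpy as np
def ray(c,u,v,z):
    R=np.array(c["R"]);t=np.array(c["t"]);o=-R.T@t
    d=R.T@np.array([(u-c["cx"])/c["fx"],(v-c["cy"])/c["fy"],1.])
    return (o+d*(z-o[2])/d[2]).round(4)
def proj(c,X):
    p=np.array(c["R"])@np.array(X)+np.array(c["t"]);return (p[0]/p[2]*c["fx"]+c["cx"],p[1]/p[2]*c["fy"]+c["cy"])
E
python3 - <<'E'
import pickle,cv2,numpy as np
from h import *
d=pickle.load(open("c0.pkl","rb"))
for n,pts in dict(side=[(281,317),(372,313),(331,295),(409,342),(330,328),(365,281),(298,235)],scene=[(295,224),(248,246),(282,244),(214,242),(263,230),(272,260)]).items():
    for p in pts: print(n,p,ray(d[n],*p,.026))
for n,pts in dict(side=[(317,420),(260,187),(321,182)],scene=[(235,212),(474,312),(441,350)]).items():
    for p in pts: print(n,p,ray(d[n],*p,0.0))
s=d["side"]["img"]; a=cv2.resize(s[185:365,235:435],None,fx=4,fy=4,interpolation=cv2.INTER_CUBIC)[:600,:800]
cv2.imwrite("pics/crop1.png",cv2.resize(s[195:345,240:440],(800,600),interpolation=cv2.INTER_CUBIC)[:,:,::-1])
E
```

```text
side (281, 317) [ 0.4468 -0.2185  0.026 ]
side (372, 313) [ 0.6199 -0.239   0.026 ]
side (331, 295) [ 0.5519 -0.1722  0.026 ]
side (409, 342) [ 0.6672 -0.3263  0.026 ]
side (330, 328) [ 0.5336 -0.265   0.026 ]
side (365, 281) [ 0.6285 -0.1413  0.026 ]
side (298, 235) [0.5139 0.0529 0.026 ]
scene (295, 224) [ 0.4477 -0.2128  0.026 ]
scene (248, 246) [ 0.6197 -0.238   0.026 ]
scene (282, 244) [ 0.5529 -0.1721  0.026 ]
scene (214, 242) [ 0.6653 -0.3251  0.026 ]
scene (263, 230) [ 0.5328 -0.2631  0.026 ]
scene (272, 260) [ 0.6268 -0.1424  0.026 ]
side (317, 420) [ 0.4807 -0.4439  0.    ]
side (260, 187) [0.4443 0.3457 0.    ]
side (321, 182) [0.614 0.341 0.   ]
scene (235, 212) [ 0.4807 -0.4359  0.    ]
scene (474, 312) [0.4531 0.3498 0.    ]
scene (441, 350) [0.6164 0.3401 0.    ]
```

View pics/crop1.png

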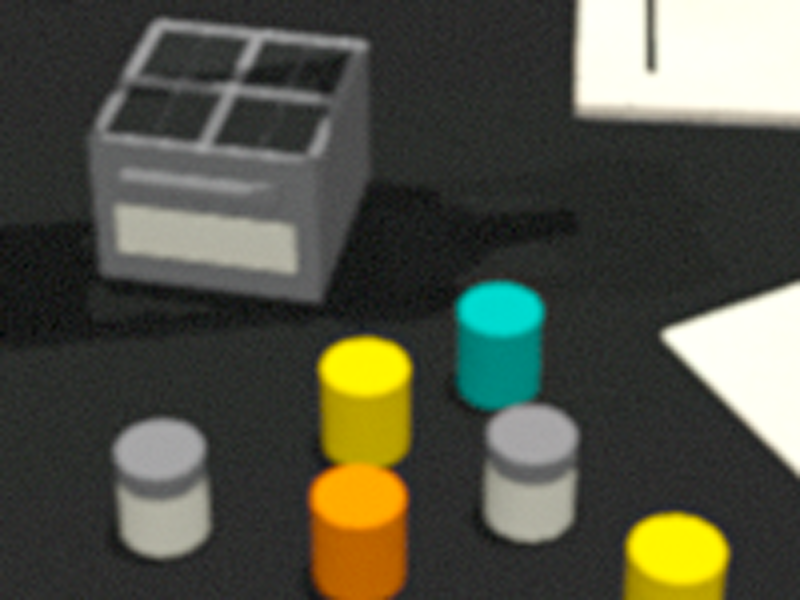

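View pics/wrist0.png

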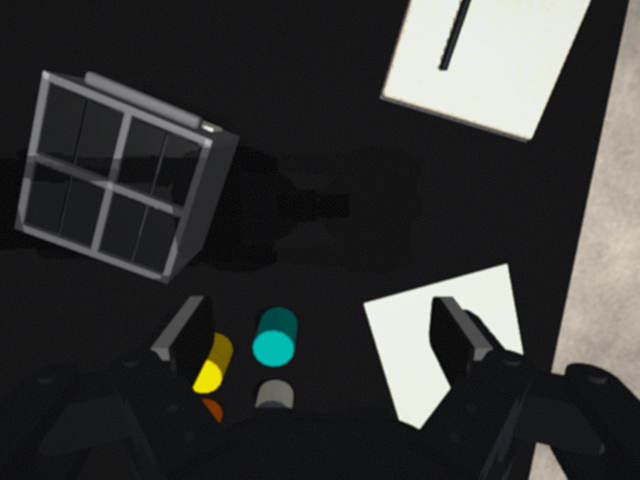

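Crop: two grey-capped white jars are confirmed at crop (162,487) and (531,472); the yellow, orange and turquoise ones are look-alikes. Crate top corners in the crop are about (157,20), (368,42), (322,155), (92,132). In the wrist view they are (43,72), (212,143), (167,280), (18,228).

```bash
python3 - <<'E'
import pickle,cv2,numpy as np
from h import *
d=pickle.load(open("c0.pkl","rb"))
S=[(157,20),(368,42),(322,155),(92,132)]
W=[(43,72),(212,143),(167,280),(18,228)]
for n,P in(("side",[(x/4+240,y/4+195) for x,y in S]),("wrist",W)):
    X=np.array([ray(d[n],*p,.092) for p in P]); r=cv2.minAreaRect((X[:,:2]*1000).astype(np.float32))
    print(n,X[:,:2].tolist(),X.mean(0),r)
for p in [(162,452),(532,437)]: print(ray(d["side"],p[0]/4+240,p[1]/4+195,.052))
# cap centre by mask
E
```

```text
side [[0.4799, 0.108], [0.5959, 0.06], [0.5518, -0.0488], [0.4338, -0.0036]] [0.51535 0.0289  0.092  ] ((515.2247314453125, 28.086410522460938), (120.7467041015625, 126.31827545166016), 67.55533599853516)
wrist [[0.4781, 0.1085], [0.5935, 0.0599], [0.5468, -0.0507], [0.4334, -0.006]] [0.51295  0.027925 0.092   ] ((511.9547424316406, 27.579727172851562), (122.8731460571289, 125.21627807617188), 67.16190338134766)
[ 0.4471 -0.2222  0.052 ]
[ 0.6199 -0.2435  0.052 ]
```

Call:
step_arm --series '[{"grip":1,"x":-0.022,"y":-0.29,"z":0.1},{"grip":1,"x":-0.022,"y":-0.29,"z":0.16},{"grip":1,"x":-0.022,"y":-0.29,"z":0.2},{"grip":1,"x":-0.022,"y":-0.29,"z":0.22},{"grip":1,"x":-0.022,"y":-0.29,"z":0.24},{"grip":1,"x":-0.022,"y":-0.29,"z":0.24},{"grip":1,"x":-0.022,"y":-0.29,"z":0.24},{"grip":1,"x":-0.022,"y":-0.29,"z":0.24}]' --force 60

```text
validation failed for argument at $.se...
```

Call:
step_arm --series '[{"grip":1.0,"x":-0.022,"y":-0.29,"z":0.1,"ax":0.0,"ay":0.0,"az":0.0},{"grip":1.0,"x":-0.022,"y":-0.29,"z":0.16,"ax":0.0,"ay":0.0,"az":0.0},{"grip":1.0,"x":-0.022,"y":-0.29,"z":0.2,"ax":0.0,"ay":0.0,"az":0.0},{"grip":1.0,"x":-0.022,"y":-0.29,"z":0.24,"ax":0.0,"ay":0.0,"az":0.0},{"grip":1.0,"x":-0.022,"y":-0.29,"z":0.24,"ax":0.0,"ay":0.0,"az":0.0},{"grip":1.0,"x":-0.022,"y":-0.29,"z":0.24,"ax":0.0,"ay":0.0,"az":0.0}]' --force 60

```text
time: 0.75
tool_pos: [0.529, -0.0109, 0.1105]
tcp_rot: [-2.22, -2.22, 0.002]
wrist_force: [0.4, -0.5, -0.0]
width: 0.004
grip_force: 0.0
```

The rows need every field. Now I feel down in the first cell.

Call:
step_arm --series '[{"grip":1.0,"x":0.0,"y":0.0,"z":0.05,"ax":0.0,"ay":0.0,"az":0.0},{"grip":1.0,"x":0.0,"y":0.0,"z":0.09,"ax":0.0,"ay":0.0,"az":0.0},{"grip":1.0,"x":0.0,"y":0.0,"z":0.1,"ax":0.0,"ay":0.0,"az":0.0},{"grip":1.0,"x":0.0,"y":0.0,"z":0.106,"ax":0.0,"ay":0.0,"az":0.0},{"grip":1.0,"x":0.0,"y":0.0,"z":0.11,"ax":0.0,"ay":0.0,"az":0.0},{"grip":1.0,"x":0.0,"y":0.0,"z":0.11,"ax":0.0,"ay":0.0,"az":0.0}]'

```text
time: 1.35
tool_pos: [0.5322, -0.0111, 0.0581]
tcp_rot: [2.219, 2.219, 0.004]
wrist_force: [0.5, 0.6, 2.4]
width: 0.004
grip_force: 1.5
```

Call:
step_arm --series '[{"grip":1.0,"x":0.0,"y":0.0,"z":0.006,"ax":0.0,"ay":0.0,"az":0.0},{"grip":1.0,"x":0.0,"y":0.0,"z":0.01,"ax":0.0,"ay":0.0,"az":0.0},{"grip":1.0,"x":0.0,"y":0.0,"z":0.01,"ax":0.0,"ay":0.0,"az":0.0}]'

```text
time: 1.65
tool_pos: [0.5348, -0.0113, 0.0582]
tcp_rot: [2.217, 2.217, 0.009]
wrist_force: [-7.1, 0.8, 30.5]
width: -0.005
grip_force: 16.1
```

Cell (+,-) is occupied: it stops at 0.058 with 30 N. Next is (+,+).

Call:
step_arm --series '[{"grip":1.0,"x":0.0,"y":0.0,"z":-0.06,"ax":0.0,"ay":0.0,"az":0.0},{"grip":1.0,"x":0.0,"y":0.0,"z":-0.12,"ax":0.0,"ay":0.0,"az":0.0},{"grip":1.0,"x":0.0,"y":0.0,"z":-0.13,"ax":0.0,"ay":0.0,"az":0.0},{"grip":1.0,"x":0.11,"y":0.046,"z":-0.13,"ax":0.0,"ay":0.0,"az":0.0},{"grip":1.0,"x":0.11,"y":0.046,"z":-0.13,"ax":0.0,"ay":0.0,"az":0.0},{"grip":1.0,"x":0.11,"y":0.046,"z":-0.1,"ax":0.0,"ay":0.0,"az":0.0},{"grip":1.0,"x":0.11,"y":0.046,"z":-0.05,"ax":0.0,"ay":0.0,"az":0.0},{"grip":1.0,"x":0.11,"y":0.046,"z":-0.02,"ax":0.0,"ay":0.0,"az":0.0},{"grip":1.0,"x":0.11,"y":0.046,"z":-0.005,"ax":0.0,"ay":0.0,"az":0.0},{"grip":1.0,"x":0.11,"y":0.046,"z":0.0,"ax":0.0,"ay":0.0,"az":0.0},{"grip":1.0,"x":0.11,"y":0.046,"z":0.0,"ax":0.0,"ay":0.0,"az":0.0}]'

```text
time: 2.75
tool_pos: [0.5566, 0.0433, 0.0589]
tcp_rot: [2.219, 2.218, 0.006]
wrist_force: [-13.7, -0.8, 46.8]
width: 0.001
grip_force: 23.3
```

Cell (+,+) is occupied too, so the empty cells are (-,+) and (-,-). Moving to jar_a, hovering for a look.

Call:
step_arm --series '[{"grip":1.0,"x":0.0,"y":0.0,"z":-0.06,"ax":0.0,"ay":0.0,"az":0.0},{"grip":1.0,"x":0.0,"y":0.0,"z":-0.14,"ax":0.0,"ay":0.0,"az":0.0},{"grip":-1.0,"x":-0.1,"y":-0.04,"z":-0.2,"ax":0.0,"ay":0.0,"az":0.0},{"grip":-1.0,"x":-0.528,"y":-0.212,"z":-0.2,"ax":0.0,"ay":0.0,"az":0.0},{"grip":-1.0,"x":-0.528,"y":-0.212,"z":-0.2,"ax":0.0,"ay":0.0,"az":0.0},{"grip":-1.0,"x":-0.528,"y":-0.212,"z":-0.2,"ax":0.0,"ay":0.0,"az":0.0},{"grip":-1.0,"x":-0.528,"y":-0.212,"z":-0.2,"ax":0.0,"ay":0.0,"az":0.0},{"grip":-1.0,"x":-0.528,"y":-0.212,"z":-0.2,"ax":0.0,"ay":0.0,"az":0.0},{"grip":-1.0,"x":-0.528,"y":-0.212,"z":-0.2,"ax":0.0,"ay":0.0,"az":0.0},{"grip":-1.0,"x":-0.528,"y":-0.212,"z":-0.2,"ax":0.0,"ay":0.0,"az":0.0}]'

```text
time: 3.75
tool_pos: [0.4454, -0.2208, 0.1499]
tcp_rot: [-2.224, -2.216, 0.001]
wrist_force: [-0.0, 0.1, 0.1]
width: 1.003
grip_force: 0.0
```

```bash
python3 - <<'E'
from workcell import bot, imaging
import cv2
from h import *
c=imaging.read_camera("wrist"); cv2.imwrite("pics/w1.png",c["img"][:,:,::-1])
print(bot.read_state()["tool_pos"], proj(c,[.447,-.22,.052]), proj(c,[.447,-.22,.0]))
E
```

```text
[ 0.44598112 -0.21984843  0.15005913] (np.float64(322.64420275615583), np.float64(234.84245857729945)) (np.float64(322.53737009267553), np.float64(216.6934221734213))
```

View pics/w1.png

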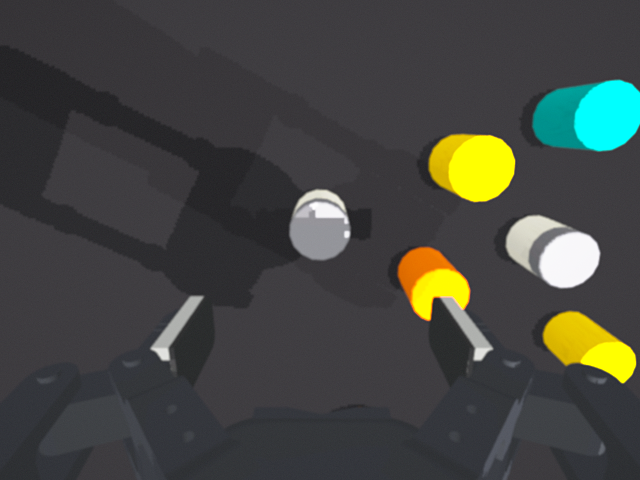

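The wrist view shows jar_a's cap at (320,230), 3 mm further toward +y than predicted, and jar_b's cap at (568,257). Fingers clear the orange one at (433,285).

Call:
step_arm --series '[{"grip":-0.4,"x":0.007,"y":-0.002,"z":0.08,"ax":0.0,"ay":0.0,"az":0.0},{"grip":-0.4,"x":0.007,"y":-0.002,"z":0.08,"ax":0.0,"ay":0.0,"az":0.0},{"grip":-0.4,"x":0.007,"y":-0.002,"z":0.16,"ax":0.0,"ay":0.0,"az":0.0},{"grip":-0.4,"x":0.007,"y":-0.002,"z":0.22,"ax":0.0,"ay":0.0,"az":0.0},{"grip":-0.4,"x":0.007,"y":-0.002,"z":0.24,"ax":0.0,"ay":0.0,"az":0.0},{"grip":-0.4,"x":0.007,"y":-0.002,"z":0.24,"ax":0.0,"ay":0.0,"az":0.0},{"grip":1.0,"x":0.007,"y":-0.002,"z":0.24,"ax":0.0,"ay":0.0,"az":0.0},{"grip":1.0,"x":0.007,"y":-0.002,"z":0.24,"ax":0.0,"ay":0.0,"az":0.0},{"grip":1.0,"x":0.007,"y":-0.002,"z":0.24,"ax":0.0,"ay":0.0,"az":0.0},{"grip":1.0,"x":0.007,"y":-0.002,"z":0.24,"ax":0.0,"ay":0.0,"az":0.0},{"grip":1.0,"x":0.007,"y":-0.002,"z":0.24,"ax":0.0,"ay":0.0,"az":0.0}]' --force 40

```text
time: 4.9
tool_pos: [0.4477, -0.2173, 0.0332]
tcp_rot: [2.219, 2.219, 0.002]
wrist_force: [0.1, 1.5, 7.3]
width: 0.472
grip_force: 41.1
```

```bash
python3 - <<'E'
from workcell import bot
s=bot.read_state();print(s["tool_pos"],s["width"],s["grip_force"],s["wrist_force"])
E
```

```text
[ 0.44768354 -0.21730944  0.03318238] 0.4715169982027217 41.07896000845358 [0.08153974 1.46000635 7.28340266]
```

Call:
step_arm --series '[{"grip":1.0,"x":0.0,"y":0.0,"z":-0.08,"ax":0.0,"ay":0.0,"az":0.0},{"grip":1.0,"x":0.0,"y":0.0,"z":-0.16,"ax":0.0,"ay":0.0,"az":0.0},{"grip":1.0,"x":0.1,"y":0.02,"z":-0.24,"ax":0.0,"ay":0.0,"az":0.0},{"grip":1.0,"x":0.18,"y":0.034,"z":-0.28,"ax":0.0,"ay":0.0,"az":0.0},{"grip":1.0,"x":0.26,"y":0.05,"z":-0.3,"ax":0.0,"ay":0.0,"az":0.0},{"grip":1.0,"x":0.34,"y":0.06,"z":-0.3,"ax":0.0,"ay":0.0,"az":0.0},{"grip":1.0,"x":0.42,"y":0.076,"z":-0.3,"ax":0.0,"ay":0.0,"az":0.0},{"grip":1.0,"x":0.5,"y":0.09,"z":-0.3,"ax":0.0,"ay":0.0,"az":0.0},{"grip":1.0,"x":0.568,"y":0.102,"z":-0.3,"ax":0.0,"ay":0.0,"az":0.0},{"grip":1.0,"x":0.568,"y":0.102,"z":-0.3,"ax":0.0,"ay":0.0,"az":0.0},{"grip":1.0,"x":0.568,"y":0.102,"z":-0.3,"ax":0.0,"ay":0.0,"az":0.0}]'

```text
time: 6.0
tool_pos: [0.4966, 0.068, 0.1812]
tcp_rot: [2.219, 2.224, -0.001]
wrist_force: [0.1, -0.6, 0.0]
width: 0.469
grip_force: 40.9
```

```bash
python3 - <<'E'
from workcell import bot, imaging
import cv2,numpy as np
from h import *
c=imaging.read_camera("side");w=imaging.read_camera("wrist")
s=bot.read_state();print(s["tool_pos"],s["width"],s["grip_force"],s["wrist_force"])
a=cv2.resize(c["img"][140:290,220:370],(400,400),interpolation=cv2.INTER_CUBIC)
b=cv2.resize(w["img"],(400,300));b=np.vstack([b,np.zeros((100,400,3),np.uint8)])
cv2.imwrite("pics/x2.png",np.hstack([a,b])[:,:,::-1])
E
```

```text
[0.49659084 0.06672057 0.18109124] 0.46841498033673534 40.93385454732925 [ 0.36767433  0.2415116  -1.52567388]
```

View pics/x2.png

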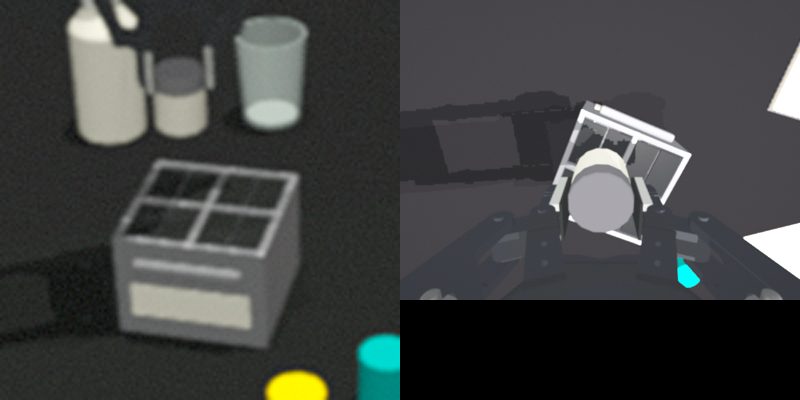

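Jar is upright in the grip, with the fingers overlapping about the cap and a little below (crop (180,95)). The crate corner view agrees. I lower it into (-,+).

Call:
step_arm --series '[{"grip":1.0,"x":0.0,"y":0.003,"z":0.06,"ax":0.0,"ay":0.0,"az":0.0},{"grip":1.0,"x":0.0,"y":0.003,"z":0.1,"ax":0.0,"ay":0.0,"az":0.0},{"grip":1.0,"x":0.0,"y":0.003,"z":0.12,"ax":0.0,"ay":0.0,"az":0.0},{"grip":1.0,"x":0.0,"y":0.003,"z":0.135,"ax":0.0,"ay":0.0,"az":0.0},{"grip":1.0,"x":0.0,"y":0.003,"z":0.15,"ax":0.0,"ay":0.0,"az":0.0},{"grip":1.0,"x":0.0,"y":0.003,"z":0.16,"ax":0.0,"ay":0.0,"az":0.0},{"grip":1.0,"x":0.0,"y":0.003,"z":0.166,"ax":0.0,"ay":0.0,"az":0.0},{"grip":1.0,"x":0.0,"y":0.003,"z":0.172,"ax":0.0,"ay":0.0,"az":0.0},{"grip":1.0,"x":0.0,"y":0.003,"z":0.172,"ax":0.0,"ay":0.0,"az":0.0}]'

```text
time: 7.0
tool_pos: [0.4981, 0.0676, 0.0948]
tcp_rot: [-2.221, -2.221, 0.001]
wrist_force: [-1.3, 1.1, -2.6]
width: 0.467
grip_force: 40.9
```

Call:
step_arm --series '[{"grip":1.0,"x":0.0,"y":0.0,"z":0.004,"ax":0.0,"ay":0.0,"az":0.0},{"grip":1.0,"x":0.0,"y":0.0,"z":0.006,"ax":0.0,"ay":0.0,"az":0.0},{"grip":-0.5,"x":0.0,"y":0.0,"z":0.006,"ax":0.0,"ay":0.0,"az":0.0},{"grip":-0.5,"x":0.0,"y":0.0,"z":0.006,"ax":0.0,"ay":0.0,"az":0.0},{"grip":-0.5,"x":0.0,"y":0.0,"z":0.006,"ax":0.0,"ay":0.0,"az":0.0},{"grip":-0.5,"x":0.0,"y":0.0,"z":-0.02,"ax":0.0,"ay":0.0,"az":0.0},{"grip":-0.5,"x":0.0,"y":0.0,"z":-0.08,"ax":0.0,"ay":0.0,"az":0.0},{"grip":-0.5,"x":0.0,"y":0.0,"z":-0.14,"ax":0.0,"ay":0.0,"az":0.0},{"grip":1.0,"x":0.0,"y":0.0,"z":-0.14,"ax":0.0,"ay":0.0,"az":0.0},{"grip":1.0,"x":0.0,"y":0.0,"z":-0.14,"ax":0.0,"ay":0.0,"az":0.0},{"grip":1.0,"x":0.0,"y":0.0,"z":-0.14,"ax":0.0,"ay":0.0,"az":0.0},{"grip":1.0,"x":0.0,"y":0.0,"z":-0.14,"ax":0.0,"ay":0.0,"az":0.0}]'

```text
time: 8.2
tool_pos: [0.4975, 0.0674, 0.1641]
tcp_rot: [-2.22, -2.22, 0.003]
wrist_force: [-0.2, 0.7, -0.0]
width: 0.071
grip_force: 0.0
```

```bash
python3 - <<'E'
from workcell import bot, imaging
import cv2,numpy as np
from h import *
c=imaging.read_camera("side");w=imaging.read_camera("wrist")
s=bot.read_state();print(s["tool_pos"],s["width"],s["wrist_force"])
a=cv2.resize(c["img"][140:290,220:370],(400,400),interpolation=cv2.INTER_CUBIC)
b=cv2.resize(w["img"],(400,300));b=np.vstack([b,np.zeros((100,400,3),np.uint8)])
cv2.imwrite("pics/x3.png",np.hstack([a,b])[:,:,::-1])
E
```

```text
[0.49758692 0.06740108 0.16407007] -0.0006713227670542307 [-0.49781107 -0.3899369   0.58711868]
```

View pics/x3.png

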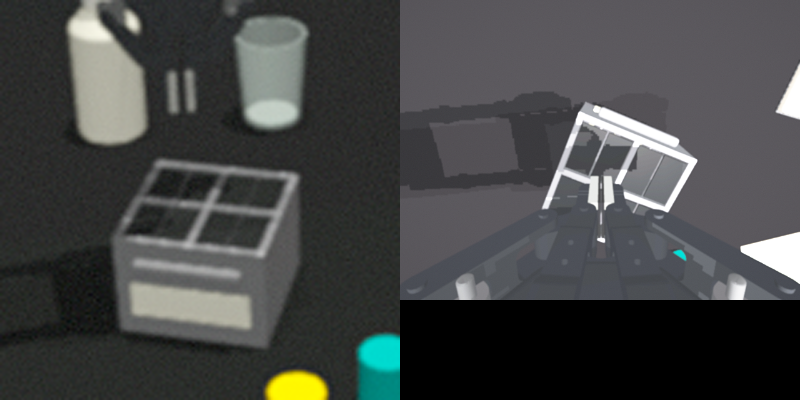

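No jar shows above the crate top and the flaps are shut over (-,+), so it seems to have dropped home. I press to check.

Call:
step_arm --series '[{"grip":1.0,"x":0.0,"y":0.0,"z":0.1,"ax":0.0,"ay":0.0,"az":0.0},{"grip":1.0,"x":0.0,"y":0.0,"z":0.15,"ax":0.0,"ay":0.0,"az":0.0},{"grip":1.0,"x":0.0,"y":0.0,"z":0.18,"ax":0.0,"ay":0.0,"az":0.0},{"grip":1.0,"x":0.0,"y":0.0,"z":0.2,"ax":0.0,"ay":0.0,"az":0.0},{"grip":1.0,"x":0.0,"y":0.0,"z":0.212,"ax":0.0,"ay":0.0,"az":0.0},{"grip":1.0,"x":0.0,"y":0.0,"z":0.22,"ax":0.0,"ay":0.0,"az":0.0},{"grip":1.0,"x":0.0,"y":0.0,"z":0.224,"ax":0.0,"ay":0.0,"az":0.0},{"grip":1.0,"x":0.0,"y":0.0,"z":0.224,"ax":0.0,"ay":0.0,"az":0.0}]'

```text
time: 9.1
tool_pos: [0.5019, 0.0677, 0.0586]
tcp_rot: [2.219, 2.219, 0.006]
wrist_force: [-8.5, -0.6, 26.9]
width: 0.002
grip_force: 13.9
```

First jar is home (cap at 58.6 mm, resists 27 N). Now jar_b.

Call:
step_arm --series '[{"grip":1.0,"x":0.0,"y":0.0,"z":-0.08,"ax":0.0,"ay":0.0,"az":0.0},{"grip":1.0,"x":0.0,"y":0.0,"z":-0.15,"ax":0.0,"ay":0.0,"az":0.0},{"grip":-1.0,"x":-0.08,"y":0.03,"z":-0.2,"ax":0.0,"ay":0.0,"az":0.0},{"grip":-1.0,"x":-0.16,"y":0.064,"z":-0.2,"ax":0.0,"ay":0.0,"az":0.0},{"grip":-1.0,"x":-0.61,"y":0.244,"z":-0.2,"ax":0.0,"ay":0.0,"az":0.0},{"grip":-1.0,"x":-0.61,"y":0.244,"z":-0.2,"ax":0.0,"ay":0.0,"az":0.0},{"grip":-1.0,"x":-0.61,"y":0.244,"z":-0.2,"ax":0.0,"ay":0.0,"az":0.0},{"grip":-1.0,"x":-0.61,"y":0.244,"z":-0.2,"ax":0.0,"ay":0.0,"az":0.0},{"grip":-1.0,"x":-0.61,"y":0.244,"z":-0.2,"ax":0.0,"ay":0.0,"az":0.0},{"grip":-1.0,"x":-0.61,"y":0.244,"z":-0.2,"ax":0.0,"ay":0.0,"az":0.0},{"grip":-1.0,"x":-0.61,"y":0.244,"z":-0.2,"ax":0.0,"ay":0.0,"az":0.0}]'

```text
time: 10.2
tool_pos: [0.6207, -0.2386, 0.1533]
tcp_rot: [-2.224, -2.219, -0.001]
wrist_force: [-0.0, 0.6, 0.5]
width: 1.001
grip_force: 0.0
```

```bash
python3 - <<'E'
from workcell import bot, imaging
import cv2
from h import *
c=imaging.read_camera("wrist"); cv2.imwrite("pics/w4.png",c["img"][:,:,::-1])
print(bot.read_state()["tool_pos"], proj(c,[.62,-.238,.052]), ray(c,320,230,.052))
E
```

```text
[ 0.62028583 -0.2373536   0.15317943] (np.float64(319.1022809413356), np.float64(233.61078934075675)) [ 0.6206 -0.2354  0.052 ]
```

View pics/w4.png

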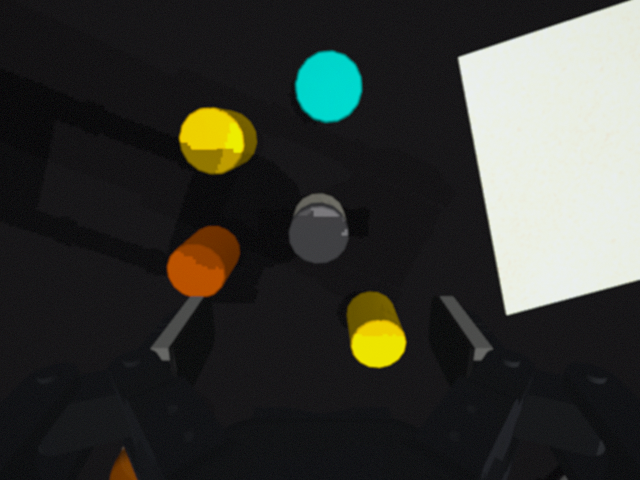

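Jar_b's cap is at (319,234), exactly as predicted. Neighbours are clear with a narrowed opening.

Call:
step_arm --series '[{"grip":-0.4,"x":0.0,"y":0.0,"z":0.08,"ax":0.0,"ay":0.0,"az":0.0},{"grip":-0.4,"x":0.0,"y":0.0,"z":0.08,"ax":0.0,"ay":0.0,"az":0.0},{"grip":-0.4,"x":0.0,"y":0.0,"z":0.16,"ax":0.0,"ay":0.0,"az":0.0},{"grip":-0.4,"x":0.0,"y":0.0,"z":0.22,"ax":0.0,"ay":0.0,"az":0.0},{"grip":-0.4,"x":0.0,"y":0.0,"z":0.24,"ax":0.0,"ay":0.0,"az":0.0},{"grip":-0.4,"x":0.0,"y":0.0,"z":0.24,"ax":0.0,"ay":0.0,"az":0.0},{"grip":1.0,"x":0.0,"y":0.0,"z":0.24,"ax":0.0,"ay":0.0,"az":0.0},{"grip":1.0,"x":0.0,"y":0.0,"z":0.24,"ax":0.0,"ay":0.0,"az":0.0},{"grip":1.0,"x":0.0,"y":0.0,"z":0.24,"ax":0.0,"ay":0.0,"az":0.0},{"grip":1.0,"x":0.0,"y":0.0,"z":0.24,"ax":0.0,"ay":0.0,"az":0.0},{"grip":1.0,"x":0.0,"y":0.0,"z":0.24,"ax":0.0,"ay":0.0,"az":0.0}]'

```text
time: 11.35
tool_pos: [0.6223, -0.2382, 0.0358]
tcp_rot: [2.219, 2.219, 0.003]
wrist_force: [-0.5, 0.6, 6.5]
width: 0.469
grip_force: 41.0
```

Call:
step_arm --series '[{"grip":1.0,"x":0.0,"y":0.0,"z":-0.08,"ax":0.0,"ay":0.0,"az":0.0},{"grip":1.0,"x":0.0,"y":0.0,"z":-0.16,"ax":0.0,"ay":0.0,"az":0.0},{"grip":1.0,"x":0.06,"y":-0.034,"z":-0.24,"ax":0.0,"ay":0.0,"az":0.0},{"grip":1.0,"x":0.13,"y":-0.076,"z":-0.28,"ax":0.0,"ay":0.0,"az":0.0},{"grip":1.0,"x":0.21,"y":-0.12,"z":-0.3,"ax":0.0,"ay":0.0,"az":0.0},{"grip":1.0,"x":0.29,"y":-0.168,"z":-0.3,"ax":0.0,"ay":0.0,"az":0.0},{"grip":1.0,"x":0.36,"y":-0.21,"z":-0.3,"ax":0.0,"ay":0.0,"az":0.0},{"grip":1.0,"x":0.44,"y":-0.256,"z":-0.3,"ax":0.0,"ay":0.0,"az":0.0},{"grip":1.0,"x":0.5,"y":-0.29,"z":-0.3,"ax":0.0,"ay":0.0,"az":0.0},{"grip":1.0,"x":0.5,"y":-0.29,"z":-0.3,"ax":0.0,"ay":0.0,"az":0.0},{"grip":1.0,"x":0.5,"y":-0.29,"z":-0.3,"ax":0.0,"ay":0.0,"az":0.0}]'

```text
time: 12.45
tool_pos: [0.4754, 0.0129, 0.1837]
tcp_rot: [2.218, 2.223, 0.001]
wrist_force: [0.4, 0.3, -0.4]
width: 0.464
grip_force: 40.8
```

Call:
step_arm --series '[{"grip":1.0,"x":0.0,"y":0.0,"z":0.06,"ax":0.0,"ay":0.0,"az":0.0},{"grip":1.0,"x":0.0,"y":0.0,"z":0.1,"ax":0.0,"ay":0.0,"az":0.0},{"grip":1.0,"x":0.0,"y":0.0,"z":0.12,"ax":0.0,"ay":0.0,"az":0.0},{"grip":1.0,"x":0.0,"y":0.0,"z":0.135,"ax":0.0,"ay":0.0,"az":0.0},{"grip":1.0,"x":0.0,"y":0.0,"z":0.15,"ax":0.0,"ay":0.0,"az":0.0},{"grip":1.0,"x":0.0,"y":0.0,"z":0.16,"ax":0.0,"ay":0.0,"az":0.0},{"grip":1.0,"x":0.0,"y":0.0,"z":0.17,"ax":0.0,"ay":0.0,"az":0.0},{"grip":1.0,"x":0.0,"y":0.0,"z":0.18,"ax":0.0,"ay":0.0,"az":0.0},{"grip":1.0,"x":0.0,"y":0.0,"z":0.18,"ax":0.0,"ay":0.0,"az":0.0}]'

```text
time: 13.35
tool_pos: [0.4751, 0.0125, 0.0923]
tcp_rot: [-2.221, -2.221, 0.001]
wrist_force: [-1.7, 1.6, -2.5]
width: 0.467
grip_force: 40.8
```

Call:
step_arm --series '[{"grip":-0.5,"x":0.0,"y":0.0,"z":0.0,"ax":0.0,"ay":0.0,"az":0.0},{"grip":-0.5,"x":0.0,"y":0.0,"z":0.0,"ax":0.0,"ay":0.0,"az":0.0},{"grip":-0.5,"x":0.0,"y":0.0,"z":0.0,"ax":0.0,"ay":0.0,"az":0.0},{"grip":-0.5,"x":0.0,"y":0.0,"z":-0.02,"ax":0.0,"ay":0.0,"az":0.0},{"grip":-0.5,"x":0.0,"y":0.0,"z":-0.08,"ax":0.0,"ay":0.0,"az":0.0},{"grip":-0.5,"x":0.0,"y":0.0,"z":-0.14,"ax":0.0,"ay":0.0,"az":0.0},{"grip":1.0,"x":0.0,"y":0.0,"z":-0.14,"ax":0.0,"ay":0.0,"az":0.0},{"grip":1.0,"x":0.0,"y":0.0,"z":-0.14,"ax":0.0,"ay":0.0,"az":0.0},{"grip":1.0,"x":0.0,"y":0.0,"z":-0.14,"ax":0.0,"ay":0.0,"az":0.0},{"grip":1.0,"x":0.0,"y":0.0,"z":-0.14,"ax":0.0,"ay":0.0,"az":0.0},{"grip":1.0,"x":0.0,"y":0.0,"z":-0.14,"ax":0.0,"ay":0.0,"az":0.0}]'

```text
time: 14.45
tool_pos: [0.4747, 0.0125, 0.1622]
tcp_rot: [-2.22, -2.22, 0.002]
wrist_force: [0.2, -0.4, -0.3]
width: 0.0
grip_force: 0.0
```

```bash
python3 - <<'E'
from workcell import bot, imaging
import cv2,numpy as np
c=imaging.read_camera("side")
s=bot.read_state();print(s["tool_pos"],s["width"])
cv2.imwrite("pics/x5.png",cv2.resize(c["img"][160:280,230:350],(480,480),interpolation=cv2.INTER_CUBIC)[:,:,::-1])
E
```

```text
[0.47477787 0.01253372 0.16227466] -0.0011687064367870705
```

View pics/x5.png

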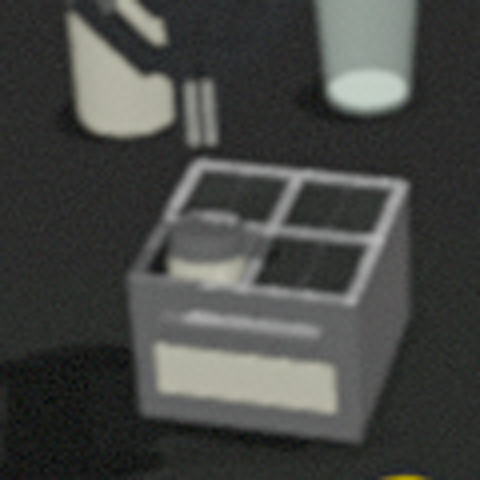

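Jar_b stands upright in (-,-), held by the flaps part-way (crop (207,245)). I press the cap down.

Call:
step_arm --series '[{"grip":1.0,"x":0.0,"y":0.0,"z":0.06,"ax":0.0,"ay":0.0,"az":0.0},{"grip":1.0,"x":0.0,"y":0.0,"z":0.1,"ax":0.0,"ay":0.0,"az":0.0},{"grip":1.0,"x":0.0,"y":0.0,"z":0.12,"ax":0.0,"ay":0.0,"az":0.0},{"grip":1.0,"x":0.0,"y":0.0,"z":0.14,"ax":0.0,"ay":0.0,"az":0.0},{"grip":1.0,"x":0.0,"y":0.0,"z":0.16,"ax":0.0,"ay":0.0,"az":0.0},{"grip":1.0,"x":0.0,"y":0.0,"z":0.18,"ax":0.0,"ay":0.0,"az":0.0},{"grip":1.0,"x":0.0,"y":0.0,"z":0.195,"ax":0.0,"ay":0.0,"az":0.0},{"grip":1.0,"x":0.0,"y":0.0,"z":0.208,"ax":0.0,"ay":0.0,"az":0.0},{"grip":1.0,"x":0.0,"y":0.0,"z":0.214,"ax":0.0,"ay":0.0,"az":0.0},{"grip":1.0,"x":0.0,"y":0.0,"z":0.218,"ax":0.0,"ay":0.0,"az":0.0},{"grip":1.0,"x":0.0,"y":0.0,"z":0.218,"ax":0.0,"ay":0.0,"az":0.0}]'

```text
time: 15.6
tool_pos: [0.478, 0.0127, 0.0582]
tcp_rot: [2.22, 2.22, 0.004]
wrist_force: [-7.1, 0.6, 23.4]
width: -0.001
grip_force: 12.7
```

Home at 58.2 mm. Withdrawing.

Call:
step_arm --series '[{"grip":1.0,"x":0.0,"y":0.0,"z":-0.06,"ax":0.0,"ay":0.0,"az":0.0},{"grip":1.0,"x":0.0,"y":0.0,"z":-0.14,"ax":0.0,"ay":0.0,"az":0.0},{"grip":1.0,"x":0.0,"y":0.0,"z":-0.22,"ax":0.0,"ay":0.0,"az":0.0},{"grip":1.0,"x":0.0,"y":0.1,"z":-0.32,"ax":0.0,"ay":0.0,"az":0.0},{"grip":1.0,"x":0.0,"y":0.2,"z":-0.36,"ax":0.0,"ay":0.0,"az":0.0},{"grip":1.0,"x":0.0,"y":0.3,"z":-0.36,"ax":0.0,"ay":0.0,"az":0.0},{"grip":1.0,"x":0.0,"y":0.3,"z":-0.36,"ax":0.0,"ay":0.0,"az":0.0},{"grip":1.0,"x":0.0,"y":0.3,"z":-0.36,"ax":0.0,"ay":0.0,"az":0.0}]'

```text
time: 16.4
tool_pos: [0.6287, 0.0124, 0.2349]
tcp_rot: [2.22, 2.22, 0.003]
wrist_force: [-0.0, 0.7, -0.2]
width: -0.005
grip_force: 0.0
```

```bash
python3 - <<'E'
from workcell import imaging
import cv2
c=imaging.read_camera("side")
cv2.imwrite("pics/x6.png",cv2.resize(c["img"][130:430,200:440],(480,600),interpolation=cv2.INTER_CUBIC)[:,:,::-1])
E
```

```text
(no output)
```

View pics/x6.png

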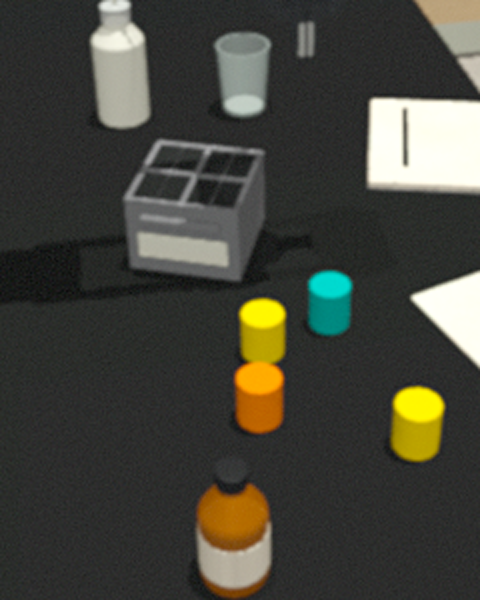

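All flaps are shut (crate top at (195,175)), both jars are gone from the bench, and the bystanders and look-alikes stand where they were.

```bash
python3 -c "
from workcell import bot
print(bot.finish_job())"
```

```text
the job is handed in; nothing more can be done
None
```

Both jars are down in the two empty cells with the flaps shut above them, nothing else was disturbed, and the job was handed in at about 16.5 s; no verdict came back.

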